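# Clear the squaring jig and hold a bracket in its corner

## Task

Take the loading yoke out of the squaring jig and hang it over the horizontal rail of the stand, its legs straddling the rail, and let go of it. Then lay the machined bracket flat on the jig's bed, one end of its rib towards the tall fence, press it firmly (about 10 N each way) into the corner so that it is square against both fences at once, and finish while still gripping and pressing it there, ready for clamping. Do not disturb the loose things round about.

Things in the scene. Friction and masses are not known exactly. Their poses are not given: they have to be found in the camera images.
- jig: The squaring jig, fixed, on the left of the worktop, turned by up to 0.45 rad: square aluminium bed 120 x 120 mm, 12 mm thick, axes along its sides, z up, origin at the centre of its underside on the worktop. Two steel fences 14 mm thick and 96 mm long stand on the bed: a tall one (40 mm above the bed) along its +x edge, a low one (10 mm above the bed) along its +y edge.
- jig_corner (a point): Point on the top of the bed where the inner faces of the two fences, extended, meet: 46, 46, 12 mm from the jig's origin. Axes as the jig's: the free bed lies towards -x and -y of it, the fences stand at +x and +y of it. The 70 mm bracket fits with its centre at -35, -35 mm from it.
- far_fence: The tall fence along the bed's +x edge (the far side), 40 mm high; its inner face is the plane x = 46 mm of the jig. Origin under its middle on the bed. Fixed to the jig.
- left_fence: The low fence along the bed's +y edge (the left side), 10 mm high; its inner face is the plane y = 46 mm of the jig. Origin under its middle on the bed. Fixed to the jig. (Bed and fences are ground and oiled, friction about 0.2: sliding takes 1 to 4 N of the push.)
- yoke: The loading yoke, a loose aluminium inverted U, about 0.28 kg, that stands upright on the jig's bed, in the bracket's way. Origin at the centre between its feet, z up. Along its x it is 66 mm wide: two legs 12 mm thick with a 42 mm gap; along its y it is 30 mm deep. The crossbar's underside is 78 mm and its top 90 mm above the feet, with small 45 degree gussets in the inner corners; on it stands a lug 24 mm (x) by 20 mm (y), from 90 to 124 mm above the feet, to grip it by.
- yoke_saddle (a point): Centre of the underside of the yoke's crossbar, 78 mm above the feet: rests on the rail when the yoke hangs. Axes as the yoke's.
- rail_stand: The stand with the horizontal rail, fixed, in the white sample tray in the middle of the worktop. Base 70 x 150 x 10 mm, origin at the centre of its underside (3 mm above the worktop). The rail runs along its y between two 12 mm posts at y = -66 and +66 mm.
- rail_mid (a point): Middle of the rail, on the axis of the 12 mm round bar (its top is 6 mm above), 136 mm above the stand's underside. y runs along the rail, x across it.
- bracket: The machined bracket, loose, steel, about 0.5 kg, an inverted T right of the tray: square base 70 x 70 x 14 mm with an upright rib 16 mm thick (y) along its middle over the full 70 mm (x), up to 56 mm above the underside, to grip it by. Origin at the centre of the underside, x along the rib, z up. Either end of the rib may face the tall fence.
- tin: Bystander: round metal sample tin, 63 mm across, 36 mm high. Origin at the centre of its underside.
- brass_weight: Bystander: brass calibration weight with a knob, 36 mm across, 40 mm high. Origin at the centre of its underside.
- allen_key: Bystander: black bent hex key, 35 x 104 x 7 mm, lying. Origin at the centre of its underside.
- load_plate: Bystander: round steel loading plate with a small knob, 57 mm across, 28 mm high. Origin at the centre of its underside.
Mind the look-alikes: they are no part of the job. Leave any red look-alike of the yoke alone.

How it is judged:
On the way:
1. the yoke hangs over the rail, straddling it, and has been let go (x of yoke_saddle in the frame of rail_mid between -0.018 and 0.018 m and y of yoke_saddle in the frame of rail_mid between -0.05 and 0.05 m and z of yoke_saddle in the frame of rail_mid between 0 and 0.012 m and angle between yoke's own z axis and vertical below 0.25 rad and angle between the x axis of yoke and the x axis of rail_stand, either way round below 0.5 rad and contact force between yoke and rail_stand above 1 N and contact force between yoke and the arm below 0.1 N and contact force between yoke and the fingers below 0.1 N), for 0.3 s.
At the end, for the whole second after the job is handed in: Yoke hangs free on the rail (18 mm across, 50 mm along, tilt 0.25, across it to 0.5 rad), untouched. Bracket flat on the bed (3 mm, 0.05 rad), in the corner (4 mm, 0.05 rad), over 2 N on each fence, still, held by the fingers (over 2 N). Bystanders moved under 20 mm (all of step 1 and contact force between bracket and far_fence above 2 N and contact force between bracket and left_fence above 2 N and contact force between bracket and the fingers above 2 N and x of bracket in the frame of jig_corner between -0.0395 and -0.031 m and y of bracket in the frame of jig_corner between -0.0395 and -0.031 m and z of bracket in the frame of jig_corner below 0.003 m and angle between bracket's own z axis and vertical below 0.05 rad and angle between the x axis of bracket and the x axis of jig, either way round below 0.05 rad and linear speed of bracket below 0.01 m/s and linear speed of yoke below 0.03 m/s); the arm keeps its last pose, push and grip.
It fails at once if a bystander is moved by more than 20 mm (distance of any of tin, brass_weight, allen_key, load_plate from where it was at the start of the episode above 0.02 m).
It also fails if it takes over 70 s, if anything falls off the work surface, if the arm or the gripper's body presses on something with over 40 N, if the wrist force passes 120 N, or if a joint passes its speed limit or range.

## Robot

A 6-joint arm with a two-finger parallel gripper is mounted at the origin on a cart in front of the work surface, level with it; the furniture and walls round the work are solid. World frame = base frame: x ahead of the robot, y to its left, z up, the work surface at z = 0. Lengths are in m, angles in rad, forces in N, time in s.
With the tool pointing down it reaches from about 0.3 to 1 m from the base axis. Payload 5.1 kg.
Tool frame: the origin (TCP) lies on the centre line of the jaws, within the pads' length; the fingertips stand 11 mm ahead of it and the grasp point (between the pads) lies 8 mm behind it; z points along the fingers, y is the line along which they close (so a half turn about z gives the same grasp; the last joint's range is limited). The gripper opens to 95 mm and grips with 3 to 60 N. Pads are 20 mm wide; open, the fingers measure 119 mm over their backs; the gripper's body (75 mm by 180 mm) begins 59 mm behind the grasp point.
Start: joints at [1.259, 0.124, 1.65, -0, 1.367, -0.083], TCP at [0.147, 0.633, 0.226] pointing down, gripper open.
Joint ranges: [-2.61, 2.61], [-1.02, 2.33], [0.03, 2.71], [-1.35, 4.49], [0.32, 2.68], [-2.91, 2.91]. Speed limits (rad/s): [2.57, 2.57, 3.14, 3.14, 3.14, 3.14].

## Interface

Orientations are given as a 3x3 rotation matrix whose columns are the frame's x, y, z axes.
In Python, from plant import status, snapshot, ticket, finder gives the robot as it stands. The module is installed in compiled form; this text tells all that it offers.
- The arm moves only by the shell command python3 -m inch 'ROWS'. ROWS is JSON, a list of rows, each a list of 7 numbers: the shift along the world's x, y, z in m, then the turn, a rotation vector about the world's x, y, z in degrees, then the gripper's target within -1 to 1 (shut at 1, half-way at 0, fully open at -1). A call has 1 to 5 rows; each row is the pose to reach, as a shift and turn from the pose commanded when the call began; what a row does not reach only later rows make up. A row lasts 1/10 s, in which the tool goes at most 50 mm and 8.59 degrees, less where a joint would pass 70% of its speed; a pose out of reach is approached as far as the arm can. A call with a gripper value outside its range is refused whole. The fingers move at their own pace and stop on an object; the grip force is fixed at half the most. Time passes only in rows, so rows that repeat a pose let the fingers close. It gives the time, the measured TCP pose, the force, the opening and the grip force at its end, in the units of the state.
- status.observe(): the state, without advancing time (a new reading comes with each control period).
- snapshot(name): name is "side" or "top"; returns a dict with "color" (400x640x3 uint8, red, green, blue), "intrinsics" (3x3 intrinsics, pixels), "k1" (the pictures are not rectified: a ray, as slopes to the right and down, at radius r is drawn at 1 + k1 r^2 times it, then the intrinsics apply), "camera_from_world" (4x4, takes a point from world to camera coordinates). Camera axes: x right, y up, looking along -z (the intrinsics and any distortion apply to the point x, -y, -z); pixel columns grow to the right and rows downward; lengths in m; the calibration is good to about 2 mm. A picture is of the moment at which its call begins. There is no depth.
- ticket.close_job(): hands the job in; it is judged then, once.
Trained networks look in a picture, given as the dict that the camera call returned (one of the last four; its "shot" number tells which), for a name from the list of things; names that differ only in an ending like _2 or _b are one class to them, and where a whole thing is asked for, a point or a joint stands for the part that bears it (a point fixed in the world has none). Each returns a list of dicts, best first, with "confidence" (0 to 1); they miss things now and then, are a little off and sometimes report something else, mostly with a low value. They report only what shows in the picture. A call takes as long as a camera call. They do not tell look-alikes from the thing itself.
- finder.masks_of(picture, name): "region" (400x640 bool, what is visible of it) and "extent" ([left, top, right, bottom] in pixels, round what is visible of it).
The state is a dict: "time": time; "qpos": joint angles; "dq": joint speeds; "effort": joint torques, N m; "tool_pos": TCP position; "ee_rot": TCP orientation; "ft_force": force on the tool from outside, world axes, zero at the start; "ft_torque": the same for the moment, N m; "finger_gap": opening from 0.0 (shut) to 1.0 (fully open); "gripper_force": force on a finger pad.
Only numpy, scipy, OpenCV 4.12 (cv2) and the standard library are available. Lean on these libraries where they do the work, as an engineer would, in place of code of your own. Each camera call takes 0.05 s, during which the arm holds its last target. There are 200 camera calls.

## Working session

There is one attempt and no reset: what is moved stays moved. The work goes in short steps, Python scripts to look and compute and a shell command to move; the robot and the scene stay as the last step left them, time stands still between calls to the robot, and variables do not carry over. Pictures are saved under pics/ and viewed, at most 10 in all, crops included, and the job is handed in when it is done.

```bash
mkdir -p pics; cat > h.py <<'E'
import numpy as np, cv2
from plant import status, snapshot, ticket, finder
def shot(n,f=None):
    p=snapshot(n)
    if f: cv2.imwrite('pics/'+f,p['color'][:,:,::-1])
    return p
def proj(p,X):
    X=np.atleast_2d(X); M=p['camera_from_world']; c=X@M[:3,:3].T+M[:3,3]
    s=np.c_[c[:,0]/-c[:,2],-c[:,1]/-c[:,2]]; r2=(s**2).sum(1,keepdims=True)
    s=s*(1+p['k1']*r2); K=np.array(p['intrinsics']); return s@K[:2,:2].T+K[:2,2]
def unproj(p,uv,z):
    uv=np.atleast_2d(uv).astype(float);K=np.array(p['intrinsics']); d=(uv-K[:2,2])@np.linalg.inv(K[:2,:2]).T
    s=d.copy()
    for _ in range(30): s=d/(1+p['k1']*(s**2).sum(1,keepdims=True))
    M=np.array(p['camera_from_world']);R=M[:3,:3];o=-R.T@M[:3,3]
    r=np.c_[s[:,0],-s[:,1],-np.ones(len(s))]@R
    return o+r*((z-o[2])/r[:,2])[:,None]
E
python3 - <<'E'
from h import *
np.set_printoptions(precision=3,suppress=True)
for n in('top','side'):
    p=shot(n,n+'0.png'); print(n,p['k1'],p['intrinsics'],p['camera_from_world'])
    for t in 'jig far_fence left_fence yoke rail_stand bracket tin brass_weight allen_key load_plate'.split():
        for m in finder.masks_of(p,t)[:3]:
            ys,xs=np.nonzero(m['region']); print(t,round(m['confidence'],2),m['extent'],xs.mean().round(),ys.mean().round())
s=status.observe(); print(s['tool_pos'],s['ee_rot'],s['ft_force'],s['time'])
E
```

```text
top -0.035569258808239725 [[488.959   0.    318.244]
 [  0.    488.959 191.876]
 [  0.      0.      1.   ]] [[-0.016 -1.     0.011  0.231]
 [ 0.988 -0.014  0.155 -0.528]
 [-0.154  0.013  0.988 -1.441]
 [ 0.     0.     0.     1.   ]]
jig 0.74 [312.9, 226.7, 329.2, 248.2] 322.0 237.0
jig 0.61 [238.7, 206.2, 287.2, 248.0] 263.0 225.0
far_fence 0.57 [255.4, 203.0, 285.3, 212.6] 270.0 207.0
left_fence 0.64 [243.1, 209.4, 253.5, 244.2] 245.0 226.0
yoke 0.59 [149.2, 217.0, 178.0, 242.9] 161.0 227.0
yoke 0.51 [251.5, 206.2, 271.1, 232.0] 262.0 221.0
yoke 0.5 [189.4, 223.7, 216.2, 238.5] 204.0 230.0
rail_stand 0.84 [320.1, 161.6, 373.0, 188.6] 345.0 176.0
bracket 0.95 [447.6, 205.6, 480.0, 238.7] 463.0 222.0
tin 0.72 [311.3, 228.2, 333.3, 248.4] 322.0 237.0
brass_weight 0.67 [347.5, 233.5, 359.9, 246.2] 353.0 239.0
allen_key 0.61 [374.9, 238.3, 406.8, 247.6] 391.0 246.0
load_plate 0.64 [271.3, 141.9, 285.2, 159.6] 278.0 148.0
side -0.1215009306630761 [[449.672   0.    320.76 ]
 [  0.    449.672 205.668]
 [  0.      0.      1.   ]] [[-0.714 -0.7    0.007  0.523]
 [ 0.493 -0.496  0.714 -0.217]
 [-0.496  0.514  0.7   -1.338]
 [ 0.     0.     0.     1.   ]]
left_fence 0.54 [275.5, 262.4, 287.8, 278.8] 282.0 272.0
yoke 0.9 [213.4, 307.8, 228.0, 347.4] 221.0 325.0
yoke 0.64 [248.5, 282.4, 274.8, 319.9] 260.0 296.0
rail_stand 0.74 [305.7, 162.6, 346.6, 216.0] 324.0 194.0
tin 0.7 [340.2, 232.0, 361.5, 250.6] 349.0 242.0
allen_key 0.62 [252.0, 216.7, 268.0, 233.4] 260.0 222.0
load_plate 0.48 [251.9, 216.8, 268.4, 230.5] 260.0 222.0
[0.147 0.633 0.226] [[-0.974  0.227  0.   ]
 [ 0.227  0.974 -0.   ]
 [-0.    -0.    -1.   ]] [-1.324  0.89  -0.281] 1.1
```

```bash
python3 - <<'E'
import cv2
a=cv2.imread('pics/top0.png'); cv2.imwrite('pics/a.png',cv2.resize(a[120:270,130:530],None,fx=2,fy=2,interpolation=cv2.INTER_CUBIC))
c=cv2.resize(a[190:260,230:300],None,fx=8,fy=8,interpolation=cv2.INTER_CUBIC)
cv2.imwrite('pics/c.png',c)
a=cv2.imread('pics/side0.png'); cv2.imwrite('pics/b.png',cv2.resize(a[130:370,150:450],None,fx=2.5,fy=2.5,interpolation=cv2.INTER_CUBIC))
E
```

```text
(no output)
```

View pics/a.png

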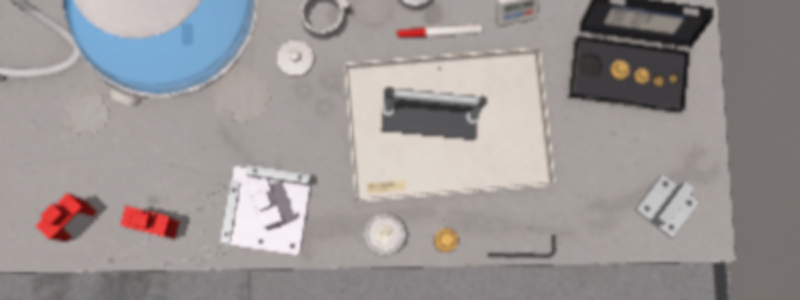

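View pics/b.png

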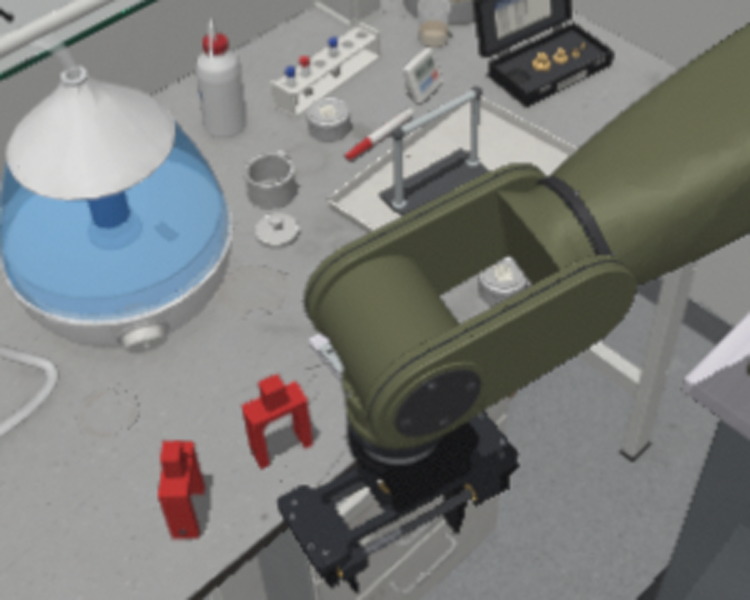

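View pics/c.png

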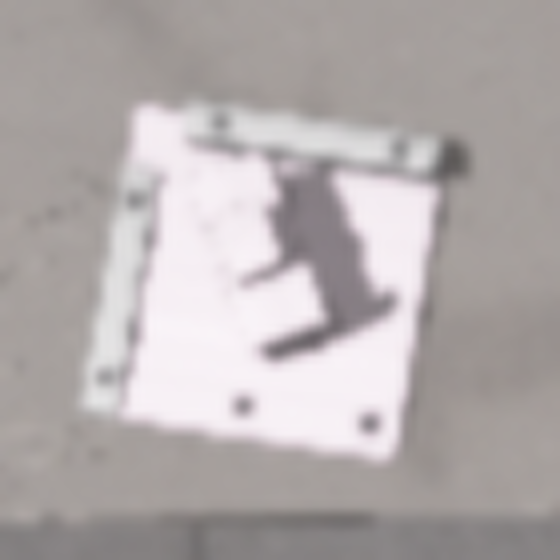

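```bash
python3 -m inch '[[0.01,-0.04,0.025,0,0,0,-1],[0.03,-0.08,0.05,0,0,0,-1],[0.05,-0.12,0.075,0,0,0,-1],[0.07,-0.16,0.09,0,0,0,-1],[0.09,-0.2,0.1,0,0,0,-1]]'; python3 -m inch '[[0.02,-0.045,0,0,0,0,-1],[0.04,-0.09,0,0,0,0,-1],[0.06,-0.135,0,0,0,0,-1],[0.07,-0.18,0,0,0,0,-1],[0.07,-0.225,0,0,0,0,-1]]';python3 -m inch '[[0.02,-0.045,0,0,0,0,-1],[0.04,-0.09,0,0,0,0,-1],[0.06,-0.135,0,0,0,0,-1],[0.07,-0.18,0,0,0,0,-1],[0.07,-0.225,0,0,0,0,-1]]'
python3 - <<'E'
from h import *
p=shot('side','side1.png');q=shot('top','top1.png')
a=p['color'][:,:,::-1]; e=cv2.convertScaleAbs
A=cv2.resize(a[210:330,250:350],None,fx=5,fy=5,interpolation=cv2.INTER_CUBIC)
b=q['color'][195:255,232:292,::-1].astype(float); B=cv2.resize(np.clip((b-190)*4,0,255).astype(np.uint8),(600,600),interpolation=cv2.INTER_CUBIC)
cv2.imwrite('pics/d.png',A[:600]);cv2.imwrite('pics/e.png',B)
E
```

```text
time: 1.6
tool_pos: [0.2382, 0.4318, 0.3278]
ee_rot: [[-0.974, 0.226, 0.002], [0.226, 0.974, 0.003], [-0.001, 0.003, -1.0]]
ft_force: [0.0, -0.2, 0.5]
finger_gap: 1.002
gripper_force: 0.0
time: 2.1
tool_pos: [0.3078, 0.2062, 0.3257]
ee_rot: [[-0.974, 0.227, 0.001], [0.227, 0.974, -0.0], [-0.001, -0.0, -1.0]]
ft_force: [1.1, -0.4, -0.3]
finger_gap: 0.999
gripper_force: 0.0
time: 2.6
tool_pos: [0.3777, -0.019, 0.3257]
ee_rot: [[-0.974, 0.227, 0.001], [0.227, 0.974, -0.0], [-0.001, 0.0, -1.0]]
ft_force: [1.9, -0.2, -0.5]
finger_gap: 0.999
gripper_force: 0.0
```

View pics/d.png

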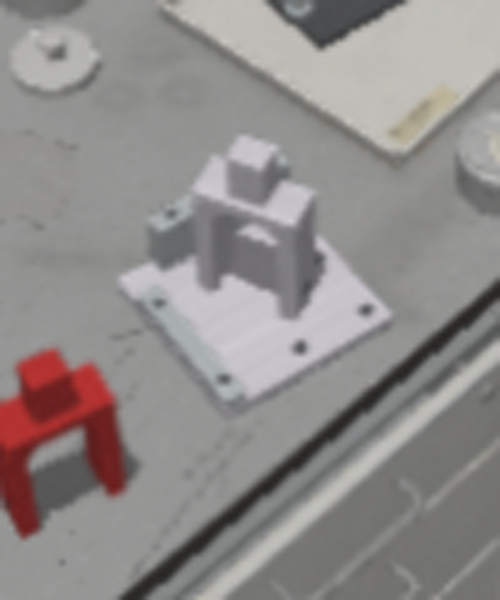

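View pics/e.png

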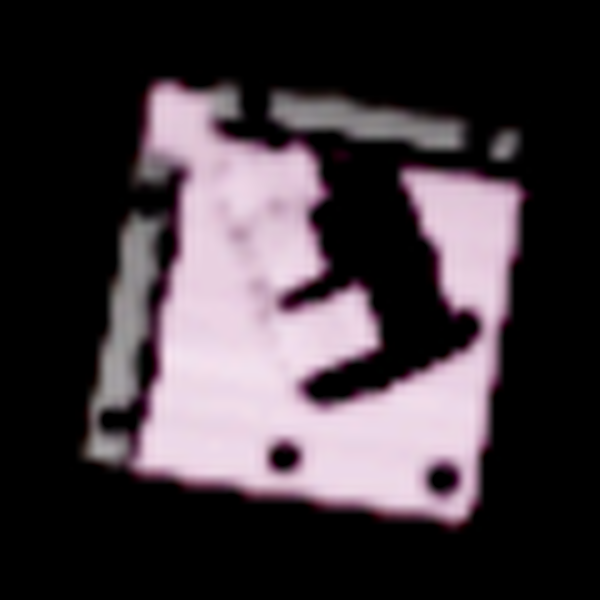

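```bash
cat > fit.py <<'E'
from h import *
from scipy.optimize import least_squares
def T(P,x,y,a,z0): 
    c,s=np.cos(a),np.sin(a); P=np.array(P,float); return np.c_[x+c*P[:,0]-s*P[:,1],y+s*P[:,0]+c*P[:,1],z0+P[:,2]]
def fit(obs,x0,z0):
    # obs: list of (pic, pts mm, uv)
    f=lambda q: np.concatenate([(proj(p,T(np.array(P)/1000,*q,z0))-np.array(uv)).ravel() for p,P,uv in obs])
    r=least_squares(f,x0,loss='soft_l1'); return r.x,r.fun.reshape(-1,2)
def S(l): return np.array(l)/5+[250,210]-.4
def E(l): return np.array(l)/10+[232,195]-.45
E
python3 - <<'E'
from fit import *
np.set_printoptions(precision=4,suppress=True)
p=shot('side');q=shot('top')
o=lambda p:-p['camera_from_world'][:3,:3].T@p['camera_from_world'][:3,3]
print(o(p),o(q))
g=unproj(q,[[262,227],[345,170]],.012);print(g)
js=(p,[[60,60,12],[-60,-60,12]],S([[120,282],[392,318]]))
jt=(q,[[60,60,12],[46,-60,12],[-60,-60,12],[-60,46,12]],E([[150,83],[522,185],[465,522],[135,467]]))
for ob in([js,jt],[jt]):
    print('jig',*fit(ob,[g[0,0],g[0,1],-.1],0))
ys=(p,[[-33,-15,90],[33,-15,90],[33,15,90],[33,-15,0],[-33,-15,0]],S([[195,197],[292,222],[315,192],[297,320],[198,283]]))
for a in (0,1.57,3.14,-1.57):print('yoke',*fit([ys],[g[0,0],g[0,1],a],.012))
t=q['color'][...,::-1]; s=p['color'][...,::-1]
R=lambda a:cv2.resize(a,(400,300),interpolation=cv2.INTER_CUBIC)
m=np.vstack([np.hstack([R(t[150:195,315:375]),R(t[200:245,435:495])]),np.hstack([R(s[155:230,275:375]),R(s[70:145,380:480])])])
cv2.imwrite('pics/f.png',m)
for n in('rail_stand','bracket','yoke'):
  for m in finder.masks_of(p,n)[:3]: print(n,m['confidence'],m['extent'])
E
```

```text
[-0.1836  0.946   1.0877] [0.3029 0.2421 1.5029]
[[0.4298 0.3957 0.012 ]
 [0.6036 0.1381 0.012 ]]
jig [ 0.4356  0.3942 -0.1653] [[-1.8562 -0.7818]
 [-0.6185 -0.6677]
 [-0.0599  0.0554]
 [ 0.5684  0.1877]
 [ 0.6942  0.8609]
 [-0.7713  1.0801]]
jig [ 0.4373  0.3946 -0.1668] [[-0.1684 -0.5181]
 [ 0.4359 -0.3313]
 [ 0.5081  0.323 ]
 [-0.9423  0.4906]]
yoke [0.4378 0.3848 3.4984] [[-0.9019 -1.6881]
 [ 0.5664  0.6989]
 [ 0.4012 -0.6988]
 [-0.0676  0.3884]
 [-0.1463  0.4949]]
yoke [0.4378 0.3848 3.4984] [[-0.9019 -1.6881]
 [ 0.5663  0.6989]
 [ 0.4012 -0.6988]
 [-0.0676  0.3884]
 [-0.1463  0.4949]]
yoke [0.4378 0.3848 3.4984] [[-0.9019 -1.6881]
 [ 0.5663  0.6989]
 [ 0.4012 -0.6988]
 [-0.0676  0.3884]
 [-0.1463  0.4949]]
yoke [ 0.4378  0.3848 -2.7848] [[-0.9019 -1.6881]
 [ 0.5663  0.6989]
 [ 0.4012 -0.6988]
 [-0.0676  0.3884]
 [-0.1463  0.4949]]
rail_stand 0.72 [304.3, 161.9, 349.2, 220.2]
rail_stand 0.61 [277.0, 266.6, 299.4, 291.7]
bracket 0.65 [410.3, 161.7, 431.2, 183.6]
bracket 0.45 [366.3, 221.8, 377.9, 232.2]
yoke 0.91 [246.4, 279.4, 273.7, 314.1]
yoke 0.68 [213.6, 306.5, 229.5, 346.1]
yoke 0.65 [284.8, 235.9, 310.6, 269.3]
```

View pics/f.png

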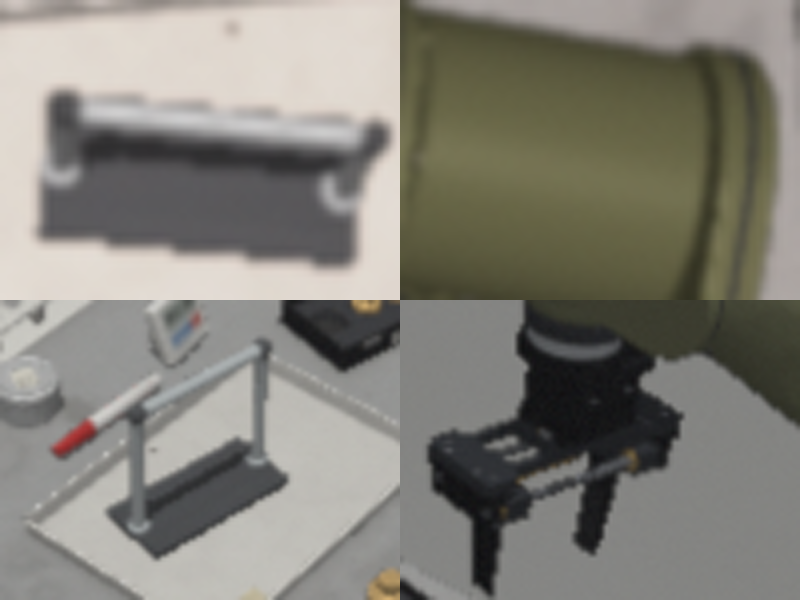

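```bash
python3 - <<'E'
from fit import *
import pickle
np.set_printoptions(precision=4,suppress=True)
p=shot('side');q=shot('top'); pickle.dump((p,q),open('pq.pkl','wb'))
A=lambda l:np.array(l)/6.667+[315,150]-.43
B=lambda l:np.array(l)/4+[275,155]-.38
C=lambda l:np.array(l)/2+[130,120]-.25
ot=(q,[[0,66,136],[0,-66,136],[0,66,10],[0,-66,10],[-35,75,10],[-35,-75,10]],A([[65,105],[375,135],[62,172],[342,190],[38,238],[352,265]]))
os=(p,[[0,66,136],[0,-66,136],[0,66,10],[0,-66,10]],B([[135,112],[262,47],[140,228],[257,162]]))
for ob in([ot],[os],[ot,os]): print('rail',*fit(ob,[.6,.14,0],.003))
r,_=fit([ot,os],[.6,.14,0],.003)
b,res=fit([(q,[[35,35,14],[-35,35,14],[-35,-35,14],[35,-35,14]],C([[663,176],[638,203],[673,236],[698,207]]))],[.45,-.14,-.7],0);print('br',b,res)
t=cv2.imread('pics/top0.png')
def draw(img,off,k,segs):
    im=cv2.resize(img[off[1]:off[1]+off[3],off[0]:off[0]+off[2]],None,fx=k,fy=k,interpolation=cv2.INTER_CUBIC)
    for u in segs:
        w=((u-off[:2]+.5)*k).astype(int); cv2.polylines(im,[w.reshape(-1,1,2)],True,(0,0,255),1)
    return im
rc=lambda X,Y,z,q,z0,cam:proj(cam,T(np.array([[X,Y,z],[-X,Y,z],[-X,-Y,z],[X,-Y,z]])/1000,*q,z0))
Y=[.4378,.3848,.3568];J=[.4365,.3945,-.166]
i1=draw(t,np.array([435,200,60,45]),6,[rc(35,35,14,b,0,q),rc(35,8,56,b,0,q)])
i2=draw(cv2.convertScaleAbs(t.astype(float).clip(150,255)-150,alpha=2.4),np.array([232,197,60,55]),6,[rc(60,60,12,J,0,q),rc(46,46,12,J,0,q),rc(33,15,90,Y,.012,q),rc(12,10,124,Y,.012,q)])
s=cv2.imread('pics/side1.png')
i3=draw(s,np.array([270,230,60,70]),5,[rc(60,60,12,J,0,p),rc(33,15,90,Y,.012,p),rc(12,10,124,Y,.012,p),rc(33,15,0,Y,.012,p)])
i4=draw(t,np.array([315,155,60,40]),6,[rc(35,75,10,r,.003,q),rc(6,60,136,r,.003,q)])
m=np.zeros((600,760,3),np.uint8)
m[:i1.shape[0],:360]=i1;m[:330,370:730]=i2;m[275:600,:300]=i3[:325];m[340:580,370:730]=i4
cv2.imwrite('pics/g.png',m)
E
```

```text
rail [ 0.5838  0.1394 -0.0992] [[ 0.1991  0.7005]
 [-0.1201  0.1076]
 [-0.3026 -0.9525]
 [ 0.0926 -0.0674]
 [-0.5309 -0.0141]
 [ 0.7193  0.0231]]
rail [ 0.5804  0.1374 -0.1163] [[ 0.3513  0.573 ]
 [ 0.0853  0.401 ]
 [-0.4819 -0.4401]
 [-0.0049 -0.5357]]
rail [ 0.5827  0.1386 -0.1026] [[ 0.4801  0.9918]
 [ 0.1542  0.5514]
 [-0.0447 -0.6844]
 [ 0.3438  0.341 ]
 [-0.3094  0.243 ]
 [ 0.933   0.4408]
 [-0.2584  0.5638]
 [-0.8596  0.1192]
 [-1.0563 -0.4493]
 [-0.8967 -0.8196]]
br [ 0.4341 -0.2232 -0.7638] [[ 1.2164 -1.215 ]
 [-0.919   1.8657]
 [-1.1661  0.8981]
 [ 0.9172 -1.3379]]
```

View pics/g.png

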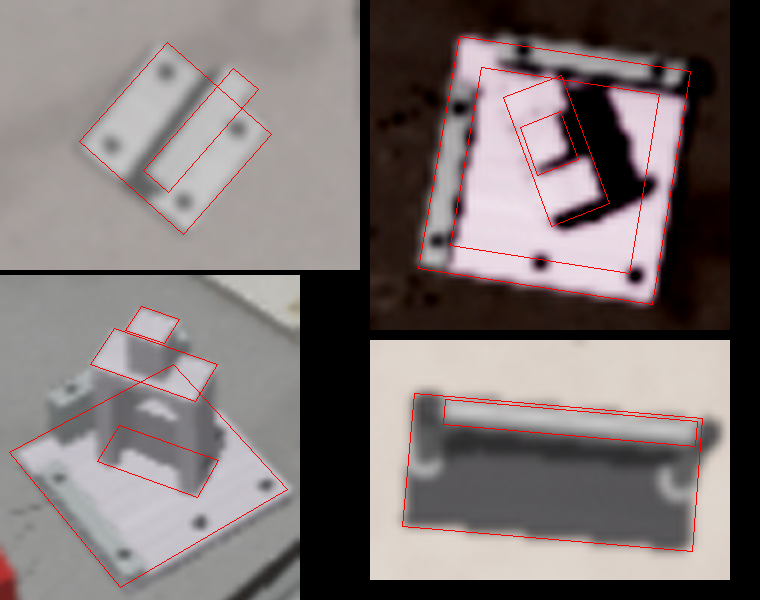

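```bash
python3 -m inch '[[0.01,0.045,0,0,0,7,-1],[0.02,0.09,0,0,0,14,-1],[0.03,0.135,0,0,0,21,-1],[0.04,0.18,0,0,0,28,-1],[0.05,0.225,0,0,0,33.6,-1]]'
python3 -m inch '[[0.003,0.045,-0.01,0,0,0,-1],[0.006,0.09,-0.03,0,0,0,-1],[0.009,0.135,-0.05,0,0,0,-1],[0.011,0.177,-0.076,0,0,0,-1],[0.011,0.177,-0.076,0,0,0,-1]]'
python3 -m inch '[[0,0,-0.04,0,0,0,-1],[0,0,-0.08,0,0,0,-1],[0,0,-0.11,0,0,0,-1],[0,0,-0.133,0,0,0,-1],[0,0,-0.133,0,0,0,-1]]'
```

```text
time: 3.55
tool_pos: [0.4268, 0.2115, 0.3259]
ee_rot: [[-0.934, -0.357, 0.001], [-0.357, 0.934, 0.0], [-0.001, -0.0, -1.0]]
ft_force: [0.9, -0.5, 1.1]
finger_gap: 0.997
gripper_force: 0.0
time: 4.05
tool_pos: [0.4348, 0.389, 0.2437]
ee_rot: [[-0.934, -0.357, -0.008], [-0.357, 0.934, -0.004], [0.009, -0.001, -1.0]]
ft_force: [-0.7, 0.2, -1.4]
finger_gap: 0.999
gripper_force: 0.0
time: 4.55
tool_pos: [0.4355, 0.384, 0.1129]
ee_rot: [[-0.936, -0.352, -0.006], [-0.352, 0.936, -0.004], [0.007, -0.002, -1.0]]
ft_force: [0.2, 0.7, -0.7]
finger_gap: 1.001
gripper_force: 0.0
```

```bash
python3 -m inch '[[0,0,0.002,0,0,0,-1],[0,0,0.002,0,0,0,0.4],[0,0,0.002,0,0,0,1],[0,0,0.002,0,0,0,1],[0,0,0.002,0,0,0,1]]'; python3 -m inch '[[0,0,0,0,0,0,1],[0,0,0,0,0,0,1],[0,0,0,0,0,0,1],[0,0,0,0,0,0,1],[0,0,0,0,0,0,1]]'
```

```text
time: 5.05
tool_pos: [0.4388, 0.3853, 0.1195]
ee_rot: [[-0.937, -0.35, 0.001], [-0.35, 0.937, 0.001], [-0.001, 0.0, -1.0]]
ft_force: [-0.7, -0.2, -0.3]
finger_gap: 0.72
gripper_force: 0.0
time: 5.55
tool_pos: [0.4384, 0.385, 0.1186]
ee_rot: [[-0.937, -0.35, -0.0], [-0.35, 0.937, -0.0], [0.0, -0.0, -1.0]]
ft_force: [0.6, 0.5, -0.2]
finger_gap: 0.302
gripper_force: 0.0
```

```bash
python3 -m inch '[[0,0,0,0,0,0,1],[0,0,0,0,0,0,1],[0,0,0,0,0,0,1],[0,0,0,0,0,0,1]]'; python3 -m inch '[[0,0,0.015,0,0,0,1],[0,0,0.045,0,0,0,1],[0,0,0.085,0,0,0,1],[0,0,0.13,0,0,0,1],[0,0,0.175,0,0,0,1]]'; python3 -m inch '[[0,0,0.005,0,0,0,1],[0,0,0.005,0,0,0,1]]'
```

```text
time: 5.95
tool_pos: [0.4384, 0.3851, 0.1186]
ee_rot: [[-0.937, -0.35, -0.0], [-0.35, 0.937, 0.0], [0.0, 0.0, -1.0]]
ft_force: [0.6, 0.4, -0.2]
finger_gap: 0.21
gripper_force: 30.0
time: 6.45
tool_pos: [0.4379, 0.3846, 0.2954]
ee_rot: [[-0.937, -0.35, -0.001], [-0.35, 0.937, -0.001], [0.001, -0.0, -1.0]]
ft_force: [-0.2, 0.6, -3.0]
finger_gap: 0.209
gripper_force: 30.0
time: 6.65
tool_pos: [0.439, 0.3854, 0.3011]
ee_rot: [[-0.937, -0.35, 0.003], [-0.35, 0.937, 0.002], [-0.004, 0.001, -1.0]]
ft_force: [-0.2, 0.6, -3.5]
finger_gap: 0.208
gripper_force: 30.0
```

```bash
python3 -m inch '[[0.01,-0.017,0,0,0,-3,1],[0.03,-0.05,0,0,0,-8,1],[0.05,-0.085,0,0,0,-14,1],[0.07,-0.12,0,0,0,-20,1],[0.09,-0.155,0,0,0,-26.2,1]]'; python3 -m inch '[[0.02,-0.034,0,0,0,0,1],[0.037,-0.065,0,0,0,0,1],[0.048,-0.083,0,0,0,0,1],[0.054,-0.0915,0,0,0,0,1],[0.054,-0.0915,0,0,0,0,1]]'
python3 - <<'E'
from fit import *
p=shot('side');q=shot('top')
s=p['color'][120:245,230:400,::-1];t=q['color'][130:210,295:405,::-1]
m=np.zeros((600,700,3),np.uint8);a=cv2.resize(s,(408,300),interpolation=2);b=cv2.resize(t,(412,300),interpolation=2);m[:300,:408]=a;m[300:,:412]=b
cv2.imwrite('pics/i.png',m)
E
```

```text
time: 7.15
tool_pos: [0.5276, 0.2282, 0.2949]
ee_rot: [[-0.995, 0.103, -0.006], [0.103, 0.995, -0.002], [0.005, -0.002, -1.0]]
ft_force: [0.5, -0.1, -3.2]
finger_gap: 0.21
gripper_force: 30.0
time: 7.65
tool_pos: [0.582, 0.1376, 0.296]
ee_rot: [[-0.995, 0.101, -0.004], [0.101, 0.995, -0.0], [0.004, -0.001, -1.0]]
ft_force: [0.7, -0.3, -3.9]
finger_gap: 0.211
gripper_force: 30.0
```

View pics/i.png

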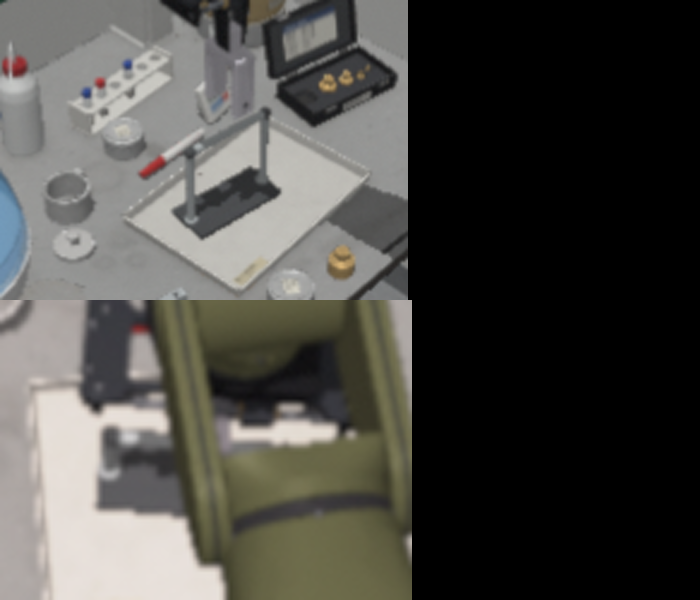

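```bash
python3 -m inch '[[0,0,-0.03,0,0,0,1],[0,0,-0.06,0,0,0,1],[0,0,-0.09,0,0,0,1],[0,0,-0.11,0,0,0,1],[0,0,-0.118,0,0,0,1]]'; python3 -m inch '[[0,0,-0.003,0,0,0,1],[0,0,-0.006,0,0,0,1],[0,0,-0.0085,0,0,0,1],[0,0,-0.0085,0,0,0,1]]'
```

```text
time: 8.25
tool_pos: [0.58, 0.1397, 0.1773]
ee_rot: [[-0.995, 0.098, -0.005], [0.098, 0.995, -0.0], [0.005, -0.001, -1.0]]
ft_force: [-0.8, 0.3, -3.0]
finger_gap: 0.207
gripper_force: 30.0
time: 8.65
tool_pos: [0.5832, 0.1388, 0.1735]
ee_rot: [[-0.995, 0.099, 0.002], [0.099, 0.995, 0.0], [-0.002, 0.001, -1.0]]
ft_force: [-0.5, 0.3, -1.9]
finger_gap: 0.208
gripper_force: 30.0
```

```bash
python3 -m inch '[[0,0,-0.001,0,0,0,1],[0,0,-0.001,0,0,0,1]]'; python3 -m inch '[[0,0,0,0,0,0,0.5],[0,0,0,0,0,0,0.3],[0,0,0,0,0,0,0],[0,0,0,0,0,0,-0.3],[0,0,0,0,0,0,-0.3]]'; python3 -m inch '[[0,0,0,0,0,0,-0.3],[0,0,0,0,0,0,-0.3],[0,0,0,0,0,0,-0.3],[0,0,0,0,0,0,-0.3],[0,0,0,0,0,0,-0.3]]';  python3 -m inch '[[0,0,0.02,0,0,0,-0.3],[0,0,0.05,0,0,0,-0.3],[0,0,0.09,0,0,0,-0.5],[0,0,0.13,0,0,0,-1],[0,0,0.15,0,0,0,-1]]'
```

```text
time: 8.85
tool_pos: [0.5833, 0.1388, 0.1734]
ee_rot: [[-0.995, 0.099, 0.002], [0.099, 0.995, 0.001], [-0.002, 0.001, -1.0]]
ft_force: [-2.9, 0.4, 5.3]
finger_gap: 0.206
gripper_force: 30.0
time: 9.35
tool_pos: [0.5823, 0.1385, 0.1709]
ee_rot: [[-0.995, 0.1, -0.0], [0.1, 0.995, -0.0], [0.0, -0.0, -1.0]]
ft_force: [0.1, 0.2, -0.2]
finger_gap: 0.528
gripper_force: 0.0
time: 9.85
tool_pos: [0.5824, 0.1385, 0.1711]
ee_rot: [[-0.995, 0.099, -0.0], [0.099, 0.995, -0.0], [0.0, -0.0, -1.0]]
ft_force: [-0.1, -0.1, 0.1]
finger_gap: 0.651
gripper_force: 0.0
time: 10.35
tool_pos: [0.5836, 0.1387, 0.3261]
ee_rot: [[-0.995, 0.099, 0.006], [0.099, 0.995, 0.001], [-0.006, 0.001, -1.0]]
ft_force: [0.1, 1.0, 0.0]
finger_gap: 0.849
gripper_force: 0.0
```

```bash
python3 -m inch '[[-0.04,0.02,0,0,0,0,-1],[-0.08,0.05,0,0,0,0,-1],[-0.12,0.08,0,0,0,0,-1],[-0.16,0.11,0,0,0,0,-1],[-0.2,0.14,0,0,0,0,-1]]'
python3 - <<'E'
from fit import *
np.set_printoptions(precision=4,suppress=True)
p=shot('side','s3.png');q=shot('top','t3.png')
for c in(q,p):
  for n in ('bracket','yoke'):
    for m in finder.masks_of(c,n)[:3]: print(n,m['confidence'],m['extent'])
b=[.4341,-.2232,-.7638]
rc=lambda X,Y,z,z0=0:proj(p,T(np.array([[X,Y,z],[-X,Y,z],[-X,-Y,z],[X,-Y,z]])/1000,*b,z0))
s=p['color'][...,::-1];t=q['color'][...,::-1]
u=proj(p,[[.434,-.223,.03]])[0].astype(int);print(u,rc(35,35,14),rc(35,8,56))
R=lambda a,k:cv2.resize(a,None,fx=k,fy=k,interpolation=2)
x,y=max(u[0]-30,0),u[1]-25
m=np.zeros((600,780,3),np.uint8)
a=R(s[y:y+50,x:x+60],6);m[:300,:360]=a
off=np.array([x,y]);b2=a.copy()
for r in(rc(35,35,14),rc(35,8,56)): cv2.polylines(b2,[((r-off+.5)*6).astype(int).reshape(-1,1,2)],True,(0,0,255),1)
m[:300,370:730]=b2;m[305:575,:360]=R(t[200:245,435:495],6);m[305:575,370:730]=R(s[150:222,280:376],3.75)[:270]
cv2.imwrite('pics/j.png',m);print(off)
E
```

```text
time: 10.85
tool_pos: [0.3808, 0.2792, 0.3213]
ee_rot: [[-0.995, 0.1, 0.001], [0.1, 0.995, 0.001], [-0.0, 0.001, -1.0]]
ft_force: [0.1, 0.4, -0.3]
finger_gap: 0.999
gripper_force: 0.0
bracket 0.67 [446.3, 204.3, 479.0, 236.2]
yoke 0.86 [147.0, 218.8, 178.5, 241.1]
yoke 0.53 [341.9, 152.0, 356.3, 183.6]
yoke 0.52 [188.8, 225.2, 217.0, 236.4]
bracket 0.75 [407.9, 162.6, 435.7, 185.1]
yoke 0.97 [247.4, 283.3, 274.9, 316.0]
yoke 0.85 [211.3, 308.6, 233.3, 348.5]
yoke 0.58 [315.6, 178.6, 322.0, 185.6]
[420 170] [[409.2235 168.0921]
 [412.5501 180.3475]
 [431.3173 180.115 ]
 [427.4529 167.906 ]] [[417.9914 159.2747]
 [421.6559 171.4513]
 [426.019  171.4049]
 [422.2271 159.2388]]
[390 145]
```

View pics/j.png

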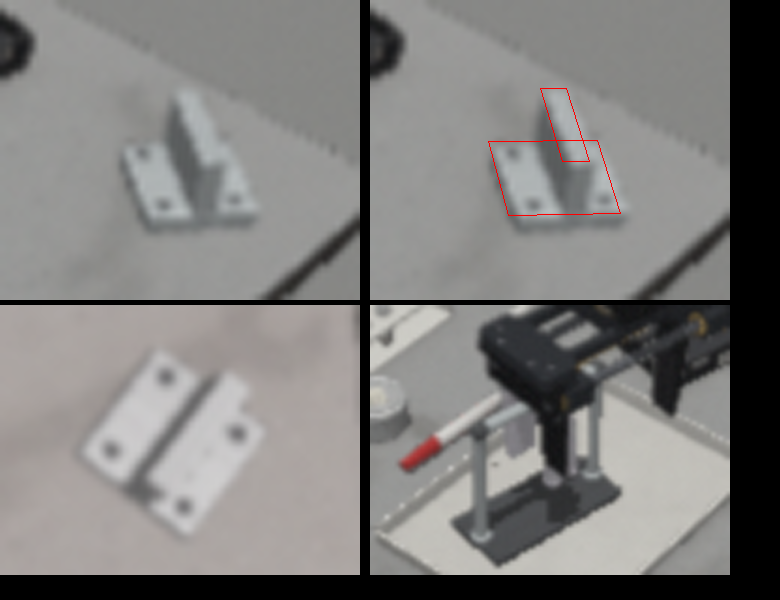

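```bash
python3 - <<'E'
from fit import *
import pickle
np.set_printoptions(precision=4,suppress=True)
p,q=pickle.load(open('pq.pkl','rb'))
P=[[35,35,14],[-35,35,14],[-35,-35,14],[35,-35,14]]
ot=(q,P,np.array([[158,45],[80,147],[187,230],[265,127]])/6+[435,200]-.42)
os=(p,[[35,35,14],[-35,35,14],[-35,-35,14],[-35,8,56],[-35,-8,56],[35,8,56],[35,-8,56]],np.array([[122,148],[152,218],[257,210],[200,165],[222,160],[172,92],[195,90]])/6+[390,145]-.42)
for ob in ([ot],[os],[ot,os]): print(*fit(ob,[.434,-.223,-.7],0))
E
```

```text
[ 0.4344 -0.2218 -0.6923] [[-0.0076 -0.565 ]
 [-0.3872  0.0813]
 [ 0.0423  0.5455]
 [ 0.3489 -0.0814]]
[ 0.4311 -0.2237 -0.6898] [[-0.5016 -0.3932]
 [-0.7767  0.1908]
 [ 0.1629  0.3584]
 [ 0.2399 -0.233 ]
 [ 0.8589  0.3416]
 [-0.1679 -0.2203]
 [ 0.1649 -0.1228]]
[ 0.4326 -0.2227 -0.6882] [[ 0.2421  0.0286]
 [-0.0639  0.7399]
 [ 0.4241  1.1352]
 [ 0.6558  0.4439]
 [-0.9844 -0.4389]
 [-1.2445  0.1412]
 [-0.3104  0.2889]
 [-0.2383 -0.2908]
 [ 0.3794  0.2792]
 [-0.6608 -0.2737]
 [-0.3292 -0.1805]]
```

```bash
python3 -m inch '[[0.005,-0.045,0,0,0,-7,-1],[0.01,-0.09,0,0,0,-14,-1],[0.015,-0.135,0,0,0,-21,-1],[0.02,-0.18,0,0,0,-28,-1],[0.026,-0.225,0,0,0,-33.8,-1]]'; python3 -m inch '[[0.005,-0.045,-0.01,0,0,0,-1],[0.01,-0.09,-0.03,0,0,0,-1],[0.015,-0.135,-0.05,0,0,0,-1],[0.02,-0.18,-0.08,0,0,0,-1],[0.025,-0.225,-0.1,0,0,0,-1]]'; python3 -m inch '[[0.001,-0.03,-0.02,0,0,0,-1],[0.001,-0.051,-0.05,0,0,0,-1],[0.001,-0.051,-0.09,0,0,0,-1],[0.001,-0.051,-0.1,0,0,0,-1],[0.001,-0.051,-0.1,0,0,0,-1]]'
```

```text
time: 11.65
tool_pos: [0.4088, 0.0506, 0.3212]
ee_rot: [[-0.767, 0.642, 0.0], [0.642, 0.767, -0.0], [-0.0, 0.0, -1.0]]
ft_force: [1.0, -0.9, -0.1]
finger_gap: 0.997
gripper_force: 0.0
time: 12.15
tool_pos: [0.4323, -0.1713, 0.2211]
ee_rot: [[-0.769, 0.639, -0.001], [0.639, 0.769, 0.0], [0.001, -0.0, -1.0]]
ft_force: [0.5, -0.5, -0.5]
finger_gap: 1.001
gripper_force: 0.0
time: 12.65
tool_pos: [0.4325, -0.2192, 0.1206]
ee_rot: [[-0.77, 0.638, -0.004], [0.638, 0.77, 0.003], [0.005, -0.001, -1.0]]
ft_force: [-0.3, 0.3, 0.5]
finger_gap: 1.0
gripper_force: 0.0
```

```bash
python3 -m inch '[[0,0,-0.02,0,0,0,-1],[0,0,-0.045,0,0,0,-1],[0,0,-0.065,0,0,0,-1],[0,0,-0.08,0,0,0,-1],[0,0,-0.08,0,0,0,-1]]'
```

```text
time: 13.15
tool_pos: [0.4341, -0.2189, 0.0429]
ee_rot: [[-0.772, 0.636, -0.001], [0.636, 0.772, 0.0], [0.001, -0.0, -1.0]]
ft_force: [0.5, -0.7, -0.1]
finger_gap: 1.003
gripper_force: 0.0
```

```bash
python3 -m inch '[[-0.001,-0.0035,-0.008,0,0,0,-1],[-0.001,-0.0035,-0.009,0,0,0,0],[-0.001,-0.0035,-0.009,0,0,0,1],[-0.001,-0.0035,-0.009,0,0,0,1],[-0.001,-0.0035,-0.009,0,0,0,1]]'; python3 -m inch '[[0,0,0,0,0,0,1],[0,0,0,0,0,0,1],[0,0,0,0,0,0,1],[0,0,0,0,0,0,1],[0,0,0,0,0,0,1]]'; python3 -m inch '[[0,0,0,0,0,0,1],[0,0,0,0,0,0,1],[0,0,0,0,0,0,1],[0,0,0,0,0,0,1],[0,0,0,0,0,0,1]]'; python3 -m inch '[[0,0,0,0,0,0,1],[0,0,0,0,0,0,1],[0,0,0,0,0,0,1]]'
```

```text
time: 13.65
tool_pos: [0.4334, -0.2228, 0.0343]
ee_rot: [[-0.772, 0.636, 0.001], [0.636, 0.772, -0.001], [-0.001, 0.0, -1.0]]
ft_force: [-0.6, -0.3, 0.5]
finger_gap: 0.717
gripper_force: 0.0
time: 14.15
tool_pos: [0.4331, -0.2226, 0.0337]
ee_rot: [[-0.771, 0.636, -0.0], [0.636, 0.771, 0.0], [0.0, 0.0, -1.0]]
ft_force: [0.4, 0.3, -0.0]
finger_gap: 0.293
gripper_force: 0.0
time: 14.65
tool_pos: [0.4329, -0.2227, 0.0337]
ee_rot: [[-0.772, 0.636, -0.0], [0.636, 0.772, -0.0], [0.0, -0.0, -1.0]]
ft_force: [-1.3, -1.6, -0.1]
finger_gap: 0.168
gripper_force: 30.0
time: 14.95
tool_pos: [0.433, -0.2226, 0.0337]
ee_rot: [[-0.771, 0.636, -0.0], [0.636, 0.771, -0.0], [0.0, -0.0, -1.0]]
ft_force: [-2.0, -1.6, 1.2]
finger_gap: 0.167
gripper_force: 30.0
```

```bash
python3 -m inch '[[0,0,0.01,0,0,0,1],[0,0,0.04,0,0,0,1],[0,0,0.08,0,0,0,1],[0,0,0.12,0,0,0,1],[0,0,0.16,0,0,0,1]]'; python3 -m inch '[[0,0.015,0.03,0,0,0,1],[0,0.045,0.04,0,0,0,1],[0,0.085,0.04,0,0,2,1],[0,0.125,0.04,0,0,5,1],[0,0.165,0.04,0,0,9,1]]'; python3 -m inch '[[0,0.04,0,0,0,5,1],[0,0.08,0,0,0,10,1],[0,0.12,0,0,0,14,1],[0,0.16,0,0,0,18,1],[0,0.2,0,0,0,21,1]]'; python3 -m inch '[[0.0,0.04,0,0,0,0,1],[0,0.08,0,0,0,0,1],[0,0.12,0,0,0,0,1],[0,0.16,0,0,0,0,1],[0.001,0.2,0,0,0,0,1]]'; python3 -m inch '[[0,0.03,-0.01,0,0,0,1],[0.001,0.045,-0.03,0,0,0,1],[0.001,0.051,-0.06,0,0,0,1],[0.001,0.051,-0.08,0,0,0,1],[0.001,0.051,-0.08,0,0,0,1]]'
```

```text
time: 15.45
tool_pos: [0.4325, -0.2216, 0.1948]
ee_rot: [[-0.772, 0.636, -0.001], [0.636, 0.772, 0.002], [0.002, 0.001, -1.0]]
ft_force: [0.7, -0.4, -4.2]
finger_gap: 0.169
gripper_force: 30.0
time: 15.95
tool_pos: [0.4323, -0.0556, 0.2335]
ee_rot: [[-0.863, 0.506, -0.0], [0.506, 0.863, 0.001], [0.001, 0.001, -1.0]]
ft_force: [0.0, 0.7, -4.5]
finger_gap: 0.167
gripper_force: 30.0
time: 16.45
tool_pos: [0.432, 0.1444, 0.2334]
ee_rot: [[-0.987, 0.162, -0.001], [0.162, 0.987, 0.001], [0.001, 0.001, -1.0]]
ft_force: [1.1, 0.5, -4.0]
finger_gap: 0.164
gripper_force: 30.0
time: 16.95
tool_pos: [0.4328, 0.3442, 0.2332]
ee_rot: [[-0.986, 0.165, -0.002], [0.165, 0.986, -0.0], [0.002, -0.0, -1.0]]
ft_force: [0.9, 0.3, -3.2]
finger_gap: 0.17
gripper_force: 30.0
time: 17.45
tool_pos: [0.4319, 0.392, 0.1487]
ee_rot: [[-0.986, 0.165, -0.008], [0.165, 0.986, -0.005], [0.007, -0.007, -1.0]]
ft_force: [0.2, 0.5, -4.6]
finger_gap: 0.167
gripper_force: 30.0
```

```bash
python3 -m inch '[[0,0,-0.03,0,0,0,1],[0,0,-0.06,0,0,0,1],[0,0,-0.08,0,0,0,1],[0,0,-0.094,0,0,0,1],[0,0,-0.094,0,0,0,1]]';  python3 -m inch '[[0,0,-0.004,0,0,0,1],[0,0,-0.008,0,0,0,1],[0,0,-0.012,0,0,0,1],[0,0,-0.012,0,0,0,1]]'
```

```text
time: 17.95
tool_pos: [0.434, 0.3927, 0.0583]
ee_rot: [[-0.986, 0.165, -0.003], [0.165, 0.986, -0.002], [0.003, -0.002, -1.0]]
ft_force: [-0.2, -1.3, -3.6]
finger_gap: 0.165
gripper_force: 30.0
time: 18.35
tool_pos: [0.435, 0.3934, 0.0477]
ee_rot: [[-0.986, 0.165, -0.0], [0.165, 0.986, -0.0], [0.0, -0.0, -1.0]]
ft_force: [0.4, -0.4, -4.2]
finger_gap: 0.169
gripper_force: 30.0
```

```bash
python3 - <<'E'
from h import *
p=shot('side');q=shot('top')
s=p['color'][220:310,260:345,::-1];t=q['color'][190:260,225:300,::-1]
m=np.hstack([cv2.resize(s,(380,400),interpolation=2),cv2.resize(t,(400,400),interpolation=2)])
cv2.imwrite('pics/k.png',m)
E
```

```text
(no output)
```

View pics/k.png

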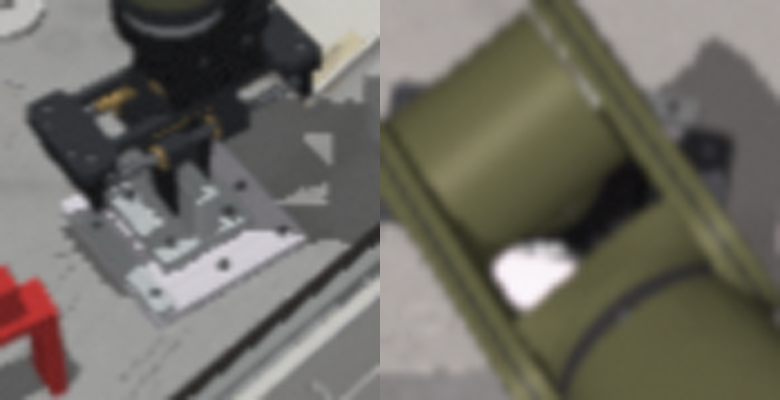

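```bash
python3 -m inch '[[0,0,-0.001,0,0,0,1],[0,0,-0.002,0,0,0,1],[0,0,-0.002,0,0,0,1]]'; python3 -m inch '[[0,0,-0.0005,0,0,0,1],[0,0,-0.0005,0,0,0,1]]'
```

```text
time: 18.75
tool_pos: [0.4351, 0.3934, 0.0457]
ee_rot: [[-0.986, 0.165, -0.0], [0.165, 0.986, -0.0], [0.0, -0.0, -1.0]]
ft_force: [0.3, -0.1, -3.5]
finger_gap: 0.167
gripper_force: 30.0
time: 18.95
tool_pos: [0.4352, 0.3936, 0.0457]
ee_rot: [[-0.986, 0.165, 0.0], [0.165, 0.986, 0.0], [-0.0, 0.0, -1.0]]
ft_force: [-1.0, -0.5, -0.8]
finger_gap: 0.166
gripper_force: 30.0
```

```bash
python3 -m inch '[[0.002,0.0015,0,0,0,0,1],[0.005,0.0035,0,0,0,0,1],[0.008,0.0055,0,0,0,0,1],[0.0104,0.0074,0,0,0,0,1],[0.0104,0.0074,0,0,0,0,1]]'; python3 -m inch '[[0.0002,0.001,0,0,0,0,1],[0.0003,0.002,0,0,0,0,1],[0.0003,0.002,0,0,0,0,1]]'
```

```text
time: 19.45
tool_pos: [0.4464, 0.4015, 0.0457]
ee_rot: [[-0.986, 0.165, 0.001], [0.165, 0.986, 0.001], [-0.001, 0.001, -1.0]]
ft_force: [-0.0, 0.5, 0.7]
finger_gap: 0.166
gripper_force: 30.0
time: 19.75
tool_pos: [0.4464, 0.4017, 0.0457]
ee_rot: [[-0.986, 0.165, 0.001], [0.165, 0.986, -0.003], [-0.001, -0.003, -1.0]]
ft_force: [-0.8, -6.5, 4.9]
finger_gap: 0.166
gripper_force: 30.0
```

```bash
python3 -m inch '[[0.001,-0.0002,0,0,0,0,1],[0.002,-0.0003,0,0,0,0,1],[0.003,-0.0005,0,0,0,0,1],[0.003,-0.0005,0,0,0,0,1]]'; python3 -m inch '[[0.001,-0.0002,0,0,0,0,1],[0.001,-0.0002,0,0,0,0,1]]'
```

```text
time: 20.15
tool_pos: [0.4469, 0.4016, 0.0458]
ee_rot: [[-0.986, 0.165, -0.005], [0.165, 0.986, -0.003], [0.004, -0.003, -1.0]]
ft_force: [-8.1, -5.5, 9.1]
finger_gap: 0.166
gripper_force: 30.0
time: 20.35
tool_pos: [0.447, 0.4016, 0.0458]
ee_rot: [[-0.986, 0.165, -0.007], [0.165, 0.986, -0.002], [0.006, -0.004, -1.0]]
ft_force: [-12.2, -4.0, 11.0]
finger_gap: 0.168
gripper_force: 30.0
```

```bash
python3 -m inch '[[0,0.0006,-0,0,0,0,1],[0.0001,0.0012,0.0006,0,0,0,1],[0.0001,0.0012,0.0006,0,0,0,1],[0.0001,0.0012,0.0006,0,0,0,1]]'; python3 -c "
from h import *
s=status.observe();print(s['ft_force'],s['ft_torque'],s['tool_pos'],s['ee_rot'],s['dq'])"
```

```text
time: 20.75
tool_pos: [0.4469, 0.4017, 0.0458]
ee_rot: [[-0.986, 0.165, -0.007], [0.165, 0.986, -0.005], [0.006, -0.006, -1.0]]
ft_force: [-11.7, -8.5, 11.8]
finger_gap: 0.166
gripper_force: 30.0
[-11.69022032  -8.49825616  11.81113179] [-1.29456287  1.61325568 -0.0396731 ] [0.44693847 0.40166801 0.04581877] [[-0.98629744  0.16482645 -0.0070425 ]
 [ 0.16486283  0.98630415 -0.00493723]
 [ 0.00613226 -0.00603062 -0.99996301]] [ 8.94506996e-05 -6.36648427e-04 -1.93144816e-03  1.39994185e-03
 -6.32705534e-04  2.76022681e-04]
```

```bash
python3 - <<'E'
from fit import *
np.set_printoptions(precision=1,suppress=True)
Y=[.583,.1385,-.1]
box=np.array([[x,y,z] for x in(-33,33) for y in(-15,15) for z in(0,90)]+[[x,y,124] for x in(-12,12) for y in(-10,10)])/1000
for n in('side','top'):
    p=shot(n); u=proj(p,T(box,*Y,.067)); print(n,'expect',u.min(0),u.max(0))
    for m in finder.masks_of(p,'yoke'): print(m['confidence'],m['extent'])
    for m in finder.masks_of(p,'bracket')[:2]: print('b',m['confidence'],m['extent'])
s=status.observe();print(s['ft_force'],s['tool_pos'],s['time'])
E
```

```text
side expect [314. 159.] [334.3 198.1]
0.72 [278.9, 251.9, 328.1, 293.7]
0.67 [214.2, 308.5, 228.3, 347.3]
0.61 [247.2, 281.4, 274.7, 318.8]
b 0.91 [278.7, 258.9, 310.0, 281.4]
top expect [340.4 155.1] [354.6 184.3]
0.71 [189.8, 224.2, 217.9, 236.9]
0.65 [149.5, 218.1, 178.3, 239.9]
0.63 [338.7, 152.2, 352.7, 183.1]
[-10.5  -8.9  10.6] [0.4 0.4 0. ] 21.05
```

```bash
python3 -c "
from plant import ticket
print(ticket.close_job())"
```

```text
the job is handed in; nothing more can be done
None
```

I handed the job in at about 21 s. The yoke is hanging released on the rail, and the bracket is gripped and pressed into the jig corner at about 10 N against each fence. The hand-in gave no pass/fail verdict. I did not measure the bracket's fit in the corner with the camera; I judged it from the forces and the near-zero twist on the tool.

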